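# Open the push-to-open garlic box

## Robot

A 6-joint arm with a two-finger parallel gripper is mounted at the origin on a cart in front of the work surface, level with it; the furniture and walls round the work are solid. World frame = base frame: x ahead of the robot, y to its left, z up, the work surface at z = 0. Lengths are in m, angles in rad, forces in N, time in s.
With the tool pointing down it reaches from about 0.25 to 0.8 m from the base axis. Payload 3.9 kg.
Tool frame: the origin (TCP) lies at the very end of the fingers, on their centre line; the grasp point (between the pads) lies 19 mm behind it; z points along the fingers, y is the line along which they close (so a half turn about z gives the same grasp; the last joint's range is limited). The gripper opens to 85 mm and grips with 20 to 120 N. Pads are 22 mm wide; open, the fingers measure 114 mm over their backs; the gripper's body (76 mm by 85 mm) begins 54 mm behind the grasp point. The pads swing forward as they close: fully open they stand 13 mm farther back than shut.
Start: joints at [1.126, 0.26, -0.138, 1.173, 0, 1.571], TCP at [0.226, 0.474, 0.231] pointing down, gripper open.
Joint ranges: [-2.78, 2.78], [-0.83, 1.72], [-1.28, 1.37], [-1.9, 2.12], [-1.57, 1.48], [-3.14, 3.14]. Speed limits (rad/s): [2.57, 2.57, 3.14, 3.14, 3.14, 3.14].

## Interface

Orientations are given as a rotation vector (axis times angle).
In Python, from bench import arm, eyes, order gives the robot as it stands.
- The arm moves only by the shell command python3 -m jog 'ROWS'. ROWS is JSON, a list of rows, each a list of 7 numbers: the shift along the world's x, y, z in m, then the turn, a rotation vector about the world's x, y, z in degrees, then the finger opening in m, from 0 to 0.0854. A call has 1 to 5 rows; each row shifts and turns the commanded pose from where the row before left it; what a row does not reach is not made up. A row lasts 1/12 s, in which the tool goes at most 41.7 mm and 7.16 degrees, less where a joint would pass 70% of its speed; a pose out of reach is approached as far as the arm can. A call with a gripper value outside its range is refused whole. The fingers move at their own pace and stop on an object; the grip force is fixed at half the most. Time passes only in rows, so rows that do not move let the fingers close. It gives the time, the measured TCP pose, the force, the opening and the grip force at its end, in the units of the state.
- arm.read_state(): the state, without advancing time (a new reading comes with each control period).
- eyes.capture(name): name is "scene" or "top"; returns a dict with "image" (420x560x3 uint8, blue, green, red), "camera_matrix" (3x3 intrinsics, pixels), "k1" (the pictures are not rectified: a ray, as slopes to the right and down, at radius r is drawn at 1 + k1 r^2 times it, then the intrinsics apply), "cam_to_world" (4x4, takes a point from camera to world coordinates). Camera axes: x right, y down, z forward; pixel columns grow to the right and rows downward; lengths in m; the calibration is good to about 2 mm. A picture is of the moment at which its call begins. There is no depth.
- order.finish_job(): hands the job in; it is judged then, once.
Trained networks look in a picture, given as the dict that the camera call returned (one of the last four; its "shot" number tells which), for a name from the list of things; names that differ only in an ending like _2 or _b are one class to them, and where a whole thing is asked for, a point or a joint stands for the part that bears it (a point fixed in the world has none). Each returns a list of dicts, best first, with "p" (0 to 1); they miss things now and then, are a little off and sometimes report something else, mostly with a low value. They report only what shows in the picture. A call takes as long as a camera call.
- eyes.trace(label, picture): "pixels" (420x560 bool, what is visible of it).
- eyes.place_of(label, picture): "xyz" ([x, y, z] in m, in world coordinates, good to about 4 mm: a listed point, or the origin of a listed thing).
The state is a dict: "t": time; "joint_pos": joint angles; "qd": joint speeds; "effort": joint torques, N m; "ee_pos": TCP position; "tcp_rot": TCP orientation; "wrist_force": force on the tool from outside, world axes, zero at the start; "wrist_torque": the same for the moment, N m; "grip_width": finger opening in m; "finger_force": force on a finger pad.
Only numpy, scipy, OpenCV 4.12 (cv2) and the standard library are available. Lean on these libraries where they do the work, as an engineer would, in place of code of your own. Each camera call takes 0.05 s, during which the arm holds its last target. There are 200 camera calls.

## Task

Two white boxes with push-to-open wooden lids stand on the worktop; open the wide one. Press the front of its lid down until the touch latch clicks, let go so that the lid springs ajar, then catch the raised lid from its underside and swing it right back until it leans past upright on its stop by itself. Keep the narrow box shut.

Things in the scene. Friction and masses are not known exactly. Their poses are not given: they have to be found in the camera images.
- wide_box: the box to open: white, fixed on the worktop, 130 mm deep (its x), 150 mm wide (its y), 100 mm high, walls 8 mm; the other box is 90 mm wide. Origin: centre of its underside; x points from front (robot side) to back, z up. The wooden lid lies inset between the walls, its top at z = 98 mm when shut, its front edge at x = -57 mm. A small steel disc on it at x = -33 mm, y = 0 marks where to press.
- wide_hinge (a point): middle of the wide box's hinge line, at its back: box x = +53 mm, z = 94 mm; axes as the box, the line runs along y. The lid is a plain board 8 mm thick and 128 mm wide that reaches 110 mm from this line (forward when shut, in its mid-plane).
- wide_lid (a joint): lid angle, rad: 0 latched shut, negative pressed in, positive opening. Pressed at the disc (3 to 7 N) the latch clicks at about -0.05 (5 mm down there); firm stop at -0.12 (10 mm). Let go, a spring lifts it in about 1.5 s and it rests ajar at 1.15. From there it swings on easily (under 3 N at its edge); left before upright (1.57) it falls back to ajar, left well past it it sinks onto its stop at 1.9 and stays.
- narrow_lid (a joint): lid angle, rad, of the other box, the one to leave shut: same make, depth, height and latch but only 90 mm wide, on the other side of the sink. 0 latched shut, positive opening.

How it is judged:
By the outcome, as a careful person would: the job done as asked, in the order asked, and still so for the second after the job is handed in, with the robot touching nothing.
It also fails if it takes over 48 s, if anything falls off the work surface, if the arm or the gripper's body presses on something with over 40 N, if the wrist force passes 120 N, or if a joint passes its speed limit or range.

## Working session

There is one attempt and no reset: what is moved stays moved. The work goes in short steps, Python scripts to look and compute and a shell command to move; the robot and the scene stay as the last step left them, time stands still between calls to the robot, and variables do not carry over. Pictures are saved under pics/ and viewed, at most 10 in all, crops included, and the job is handed in when it is done.

```bash
mkdir -p pics; ls
python3 - <<'E'
from bench import arm, eyes, order
import cv2,numpy as np
s=arm.read_state()
print({k:np.round(v,3).tolist() for k,v in s.items()})
for n in("scene","top"):
    p=eyes.capture(n); cv2.imwrite(f"pics/{n}0.png",p["image"])
    print(n,np.round(p["camera_matrix"],1).tolist(),p["k1"],np.round(p["cam_to_world"],3).tolist())
    for l in("wide_box","wide_hinge"):
        print(l,[(np.round(d["xyz"],4).tolist(),round(d["p"],2)) for d in eyes.place_of(l,p)])
    for l in("wide_box","wide_lid","narrow_lid"):
        for d in eyes.trace(l,p)[:2]:
            y,x=np.nonzero(d["pixels"]); print(l,round(d["p"],2),len(x),x.min(),x.max(),y.min(),y.max())
E
```

```text
pics
{'t': 0.0, 'joint_pos': [1.126, 0.261, -0.139, 1.173, -0.0, 1.571], 'qd': [0.001, -0.001, -0.001, 0.002, 0.001, -0.001], 'effort': [-0.001, -40.567, 25.393, 0.019, 0.0, 0.0], 'ee_pos': [0.226, 0.473, 0.23], 'tcp_rot': [-0.693, -3.064, 0.003], 'wrist_force': [0.593, -0.802, 0.491], 'wrist_torque': [0.008, 0.021, 0.058], 'finger_force': 0.0, 'grip_width': 0.086}
scene [[502.5, 0.0, 283.7], [0.0, 502.5, 211.9], [0.0, 0.0, 1.0]] -0.06584816061239882 [[0.755, -0.386, 0.53, -0.084], [-0.655, -0.42, 0.628, -0.704], [-0.02, -0.821, -0.57, 0.729], [0.0, 0.0, 0.0, 1.0]]
wide_box [([0.5161, 0.3597, 0.095], 0.31)]
wide_hinge [([0.516, 0.3546, 0.0954], 0.75)]
wide_box 0.79 3809 147 226 148 212
wide_lid 0.89 1035 154 215 150 178
narrow_lid 0.9 1415 383 435 251 295
top [[413.1, 0.0, 276.8], [0.0, 413.1, 207.3], [0.0, 0.0, 1.0]] -0.055674509352052856 [[-0.002, -0.994, 0.107, 0.44], [-1.0, 0.004, 0.014, 0.018], [-0.014, -0.107, -0.994, 1.175], [0.0, 0.0, 0.0, 1.0]]
wide_box [([0.4644, 0.3384, -0.0009], 0.7)]
wide_hinge [([0.5145, 0.3572, 0.093], 0.83)]
wide_box 0.64 3314 126 202 211 275
wide_lid 0.91 1995 133 190 217 270
narrow_lid 0.57 1054 392 426 188 234
```

View pics/scene0.png

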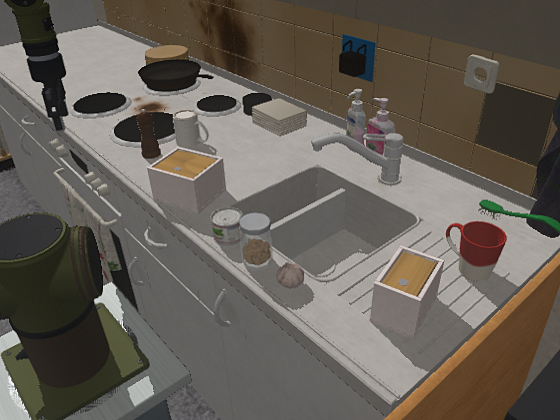

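View pics/top0.png

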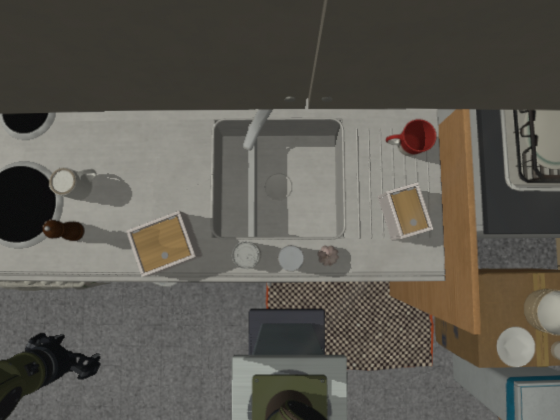

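The top view shows the wide box at about (160,243), yawed, left of the sink with its disc at about (164,250). The narrow box is at about (409,210), right of the sink, and a pepper mill stands at about (65,230). Next I'll measure the wide box's pose.

```bash
cat > h.py <<'E'
import numpy as np,cv2
def ray(p,uv,z):
    K=p["camera_matrix"];T=np.array(p["cam_to_world"]);k=p["k1"]
    d=(np.array(uv,float).reshape(-1,2)-[K[0][2],K[1][2]])/[K[0][0],K[1][1]]
    u=d.copy()
    for _ in range(20): u=d/(1+k*(u**2).sum(1,keepdims=True))
    w=np.c_[u,np.ones(len(u))]@T[:3,:3].T
    return T[:3,3]+w*((z-T[2,3])/w[:,2:])
E
python3 - <<'E'
from bench import arm, eyes
from h import *
for n in("top","scene"):
    p=eyes.capture(n)
    for l in("wide_lid","wide_box"):
        m=eyes.trace(l,p)[0]["pixels"].astype(np.uint8)
        if l=="wide_box":
            if n=="scene": continue
        c=max(cv2.findContours(m,0,cv2.CHAIN_APPROX_NONE)[0],key=cv2.contourArea)
        P=ray(p,c.reshape(-1,2),0.098 if l=="wide_lid" else .1)[:,:2]
        r=cv2.minAreaRect((P*1000).astype(np.float32)); print(n,l,np.round(r[0],1),np.round(r[1],1),round(r[2],1))
    hs=np.array([d["xyz"] for d in eyes.place_of("wide_hinge",p)[:1]]); print(hs)
    if n=="top":
        x0,y0,x1,y1=115,200,215,285
    else: x0,y0,x1,y1=135,135,240,220
    cv2.imwrite(f"pics/{n}crop.png",cv2.resize(p["image"][y0:y1,x0:x1],None,fx=6,fy=6,interpolation=cv2.INTER_CUBIC))
    # disc: low saturation pixels within the filled eroded lid mask
    m=eyes.trace("wide_lid",p)[0]["pixels"].astype(np.uint8)
    c=max(cv2.findContours(m,0,cv2.CHAIN_APPROX_NONE)[0],key=cv2.contourArea)
    f=cv2.erode(cv2.fillPoly(np.zeros_like(m),[cv2.convexHull(c)],1),np.ones((7,7)))
    s=cv2.cvtColor(p["image"],cv2.COLOR_BGR2HSV)[:,:,1]
    y,x=np.nonzero((f>0)&(s<80)); print("disc",len(x),x.mean(),y.mean(),ray(p,[[x.mean(),y.mean()]],.098).round(4))
E
```

```text
top wide_lid [462.  337.2] [111.9 133.8] 21.1
top wide_box [463.1 328. ] [134.5 169. ] 21.0
[[0.5147 0.3546 0.0938]]
disc 41 164.2439024390244 255.0 [[0.4323 0.3272 0.098 ]]
scene wide_lid [458.  329.1] [111.2 123.9] 20.0
[[0.5149 0.3564 0.0947]]
disc 24 177.04166666666666 168.375 [[0.4295 0.3225 0.098 ]]
```

View pics/topcrop.png

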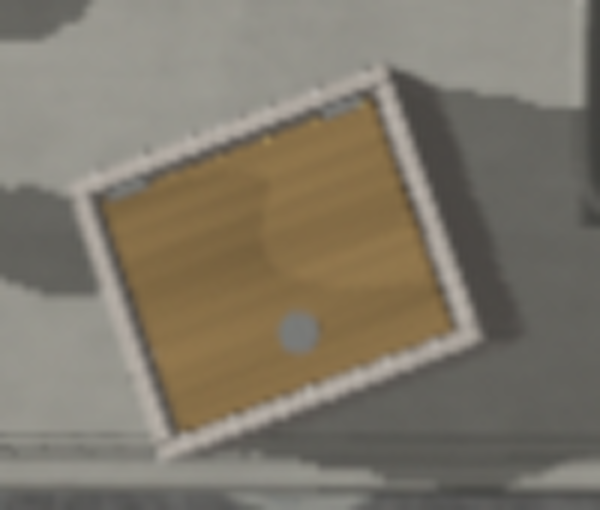

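The yaw is about 21° and the disc is at about (0.433, 0.3255, 0.098). The two disc measurements and the hinge agree within about 5 mm. I'll close the fingers and move above the disc.

```bash
python3 -m jog '[[0.03,-0.021,0,0,0,0,0],[0.03,-0.021,0,0,0,0,0],[0.03,-0.021,0,0,0,0,0],[0.03,-0.021,0,0,0,0,0],[0.03,-0.021,0,0,0,0,0]]'; python3 -m jog '[[0.03,-0.022,-0.01,0,0,0,0],[0.027,-0.021,-0.02,0,0,0,0],[0,0,-0.03,0,0,0,0],[0,0,-0.03,0,0,0,0],[0,0,0,0,0,0,0]]'
```

```text
t: 1.52
ee_pos: [0.377, 0.3679, 0.2314]
tcp_rot: [0.692, 3.064, 0.001]
wrist_force: [0.7, 0.6, -0.4]
grip_width: 0.0252
finger_force: 0.0
t: 1.93
ee_pos: [0.4299, 0.3225, 0.1359]
tcp_rot: [-0.694, -3.057, 0.013]
wrist_force: [-0.8, -1.2, -0.6]
grip_width: -0.0002
finger_force: 0.0
```

```bash
python3 -m jog '[[0.002,0.002,-0.015,0,0,0,0],[0,0,-0.014,0,0,0,0],[0,0,0,0,0,0,0]]'; python3 -m jog '[[0,0,-0.004,0,0,0,0],[0,0,-0.003,0,0,0,0],[0,0,-0.003,0,0,0,0],[0,0,0,0,0,0,0]]';python3 -m jog '[[0,0,-0.002,0,0,0,0],[0,0,0,0,0,0,0]]'
```

```text
t: 2.18
ee_pos: [0.4337, 0.3275, 0.1112]
tcp_rot: [-0.692, -3.062, 0.004]
wrist_force: [-0.4, 0.3, -0.3]
grip_width: -0.0
finger_force: 0.0
t: 2.52
ee_pos: [0.4349, 0.3282, 0.1027]
tcp_rot: [0.692, 3.064, 0.001]
wrist_force: [0.1, -0.4, 0.6]
grip_width: -0.0002
finger_force: 0.0
t: 2.68
ee_pos: [0.4349, 0.328, 0.1004]
tcp_rot: [0.693, 3.064, 0.0]
wrist_force: [-0.2, 0.8, -0.1]
grip_width: 0.0003
finger_force: 0.0
```

```bash
python3 -m jog '[[0,0,-0.003,0,0,0,0],[0,0,-0.002,0,0,0,0],[0,0,0,0,0,0,0]]'; python3 -m jog '[[0,0,-0.002,0,0,0,0],[0,0,-0.002,0,0,0,0],[0,0,0,0,0,0,0]]'
```

```text
t: 2.93
ee_pos: [0.4352, 0.3282, 0.0957]
tcp_rot: [0.693, 3.064, 0.001]
wrist_force: [-1.4, -0.0, 2.4]
grip_width: 0.0005
finger_force: 1.5
t: 3.18
ee_pos: [0.4353, 0.3283, 0.0922]
tcp_rot: [0.693, 3.063, 0.002]
wrist_force: [-1.1, -0.2, 5.4]
grip_width: -0.0
finger_force: 2.8
```

```bash
python3 -m jog '[[0,0,-0.002,0,0,0,0],[0,0,0,0,0,0,0]]'; python3 -m jog '[[0,0,0.025,0,0,0,0],[-0.02,-0.008,0.03,0,0,0,0],[-0.025,-0.01,0.025,0,0,0,0],[-0.025,-0.01,0.01,0,0,0,0],[-0.02,-0.007,0,0,0,0,0]]'; python3 -m jog '[[0,0,0,0,0,0,0],[0,0,0,0,0,0,0],[0,0,0,0,0,0,0],[0,0,0,0,0,0,0],[0,0,0,0,0,0,0]]'
python3 - <<'E'
from bench import eyes
import cv2
p=eyes.capture("scene");cv2.imwrite("pics/s2.png",p["image"])
E
```

```text
t: 3.35
ee_pos: [0.4353, 0.3282, 0.09]
tcp_rot: [0.693, 3.063, 0.002]
wrist_force: [-1.2, 0.2, 3.2]
grip_width: -0.0002
finger_force: 1.5
t: 3.77
ee_pos: [0.3447, 0.2932, 0.1817]
tcp_rot: [0.693, 3.062, 0.005]
wrist_force: [-0.0, -0.3, 0.5]
grip_width: 0.0002
finger_force: 0.0
t: 4.18
ee_pos: [0.3457, 0.2933, 0.1789]
tcp_rot: [-0.693, -3.064, 0.0]
wrist_force: [-0.4, 0.5, -0.6]
grip_width: -0.0002
finger_force: 0.0
```

View pics/s2.png

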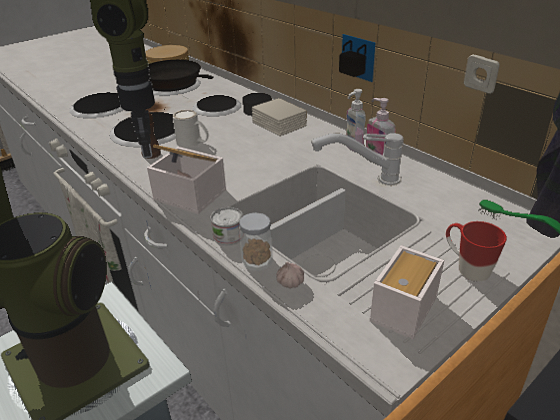

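The lid is rising, seen edge-on at about (190,152), and the hand stands clear in front of it. I'll tilt the fingers forward while it comes up.

```bash
python3 -m jog '[[0,0,0,2.5,-6.5,0,0],[0,0,0,2.5,-6.5,0,0],[0,0,0,2.5,-6.5,0,0],[0,0,0,2.5,-6.5,0,0],[0,0,0,2.5,-6.5,0,0]]'; python3 -m jog '[[0,0,0,0,0,0,0],[0,0,0,0,0,0,0],[0,0,0,0,0,0,0],[0,0,0,0,0,0,0],[0,0,0,0,0,0,0]]'; python3 -m jog '[[0,0,0,0,0,0,0],[0,0,0,0,0,0,0],[0,0,0,0,0,0,0],[0,0,0,0,0,0,0],[0,0,0,0,0,0,0]]'
python3 - <<'E'
from bench import eyes
import cv2
p=eyes.capture("scene");cv2.imwrite("pics/s3.png",cv2.resize(p["image"][60:240,60:300],None,fx=3,fy=3))
E
```

```text
t: 4.65
ee_pos: [0.3455, 0.2931, 0.1805]
tcp_rot: [0.574, 2.529, 0.459]
wrist_force: [0.3, 0.7, -1.8]
grip_width: -0.0001
finger_force: 0.0
t: 5.07
ee_pos: [0.3475, 0.2955, 0.1819]
tcp_rot: [0.575, 2.533, 0.457]
wrist_force: [1.2, 0.1, 0.0]
grip_width: -0.0002
finger_force: 0.0
t: 5.48
ee_pos: [0.345, 0.2929, 0.1793]
tcp_rot: [0.574, 2.536, 0.453]
wrist_force: [-0.2, -0.1, 0.5]
grip_width: -0.0002
finger_force: 0.0
```

View pics/s3.png

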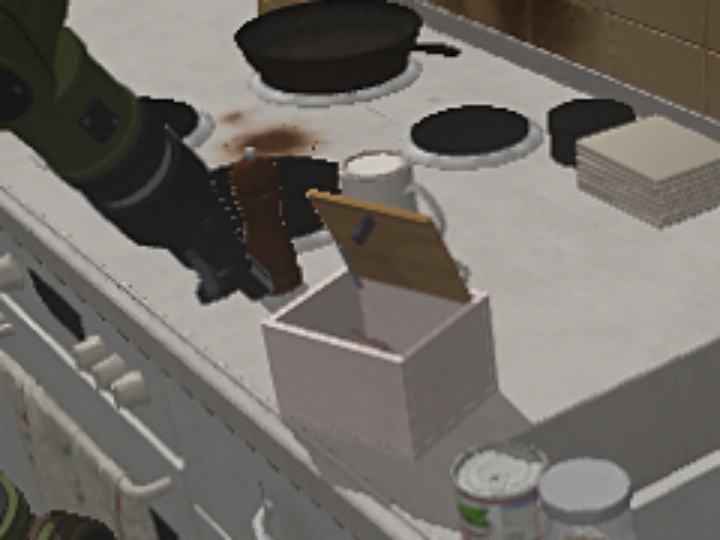

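The lid stands ajar with its underside facing the hand, and there is a latch catch on its centre line at crop (362,228). I'll push the lid from below and right of that catch, with a bit more tilt.

```bash
python3 -m jog '[[0.008,-0.02,-0.01,2.5,-6.5,0,0],[0.026,0.01,-0.01,2.5,-6.5,0,0],[0.026,0.01,-0.008,0,0,0,0],[0.026,0.01,0,0,0,0,0],[0,0,0,0,0,0,0]]'; python3 -m jog '[[0.02,0.0075,0,0,0,0,0],[0.014,0.0055,0,0,0,0,0],[0.01,0.004,0,0,0,0,0],[0,0,0,0,0,0,0]]'
```

```text
t: 5.95
ee_pos: [0.4235, 0.3086, 0.1574]
tcp_rot: [0.54, 2.384, 0.554]
wrist_force: [1.0, 1.5, 0.7]
grip_width: -0.0001
finger_force: 0.0
t: 6.28
ee_pos: [0.4658, 0.3244, 0.157]
tcp_rot: [0.54, 2.386, 0.552]
wrist_force: [0.5, 0.7, 0.6]
grip_width: 0.0
finger_force: 0.0
```

```bash
python3 -m jog '[[0.01,0.004,-0.004,0,0,0,0],[0.008,0.003,-0.002,0,0,0,0],[0.008,0.003,0,0,0,0,0],[0.008,0.003,0,0,0,0,0]]'
python3 - <<'E'
from bench import eyes,arm
import cv2,numpy as np
from scipy.spatial.transform import Rotation as R
s=arm.read_state();print(R.from_rotvec(s["tcp_rot"]).as_matrix()[:,2].round(2),np.round(s["joint_pos"],2))
p=eyes.capture("scene");cv2.imwrite("pics/s4.png",cv2.resize(p["image"][60:240,60:300],None,fx=3,fy=3))
E
```

```text
t: 6.62
ee_pos: [0.4991, 0.3369, 0.1512]
tcp_rot: [0.538, 2.385, 0.552]
wrist_force: [-0.7, -1.1, 5.3]
grip_width: 0.0003
finger_force: 2.1
[ 0.65  0.25 -0.72] [ 0.72  0.12 -0.95 -0.24 -0.24  1.07]
```

View pics/s4.png

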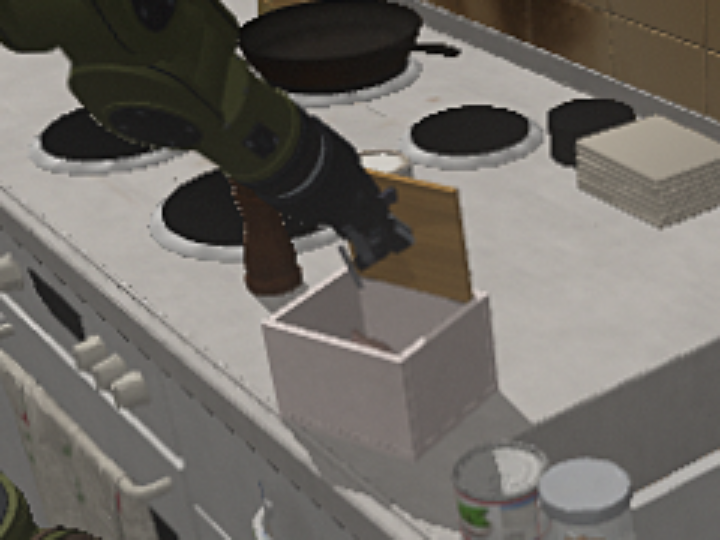

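The tip is pressing the underside right of the catch and the lid is swinging up. I'll push on past upright.

```bash
python3 -m jog '[[0.008,0.003,0.001,0,0,0,0],[0.008,0.003,0.001,0,0,0,0],[0.007,0.003,0.001,0,0,0,0],[0.006,0.002,0,0,0,0,0],[0,0,0,0,0,0,0]]'; python3 -m jog '[[0.005,0.002,0,0,0,0,0],[0.004,0.002,0,0,0,0,0],[0,0,0,0,0,0,0],[0,0,0,0,0,0,0]]'
python3 - <<'E'
from bench import eyes,arm
import cv2,numpy as np
p=eyes.capture("scene");cv2.imwrite("pics/s5.png",cv2.resize(p["image"][60:240,60:300],None,fx=3,fy=3))
E
```

```text
t: 7.08
ee_pos: [0.5278, 0.3479, 0.1531]
tcp_rot: [0.538, 2.388, 0.551]
wrist_force: [-0.2, 0.1, -0.2]
grip_width: 0.0001
finger_force: 0.0
t: 7.42
ee_pos: [0.5301, 0.3489, 0.1517]
tcp_rot: [0.535, 2.395, 0.547]
wrist_force: [-38.2, -14.1, 31.1]
grip_width: -0.0001
finger_force: 24.4
```

View pics/s5.png

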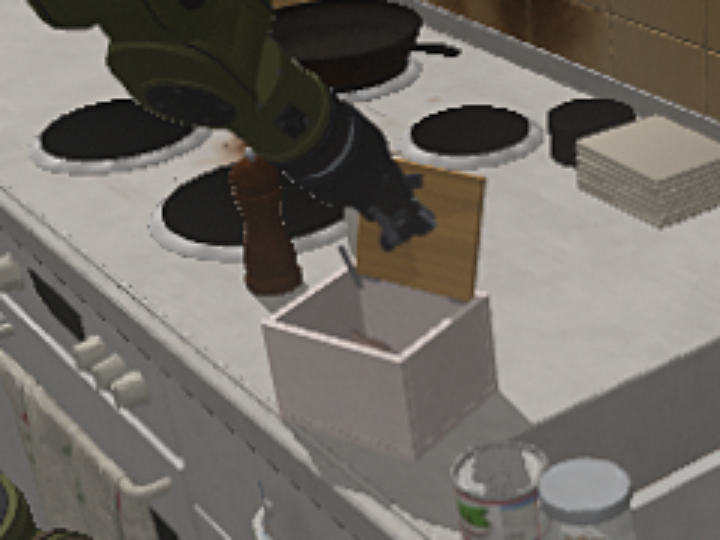

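The lid has reached its stop (the force jumped), leaning back. I'll retreat straight away from it.

```bash
python3 -m jog '[[-0.012,-0.0045,0,0,0,0,0],[-0.02,-0.0075,0.002,0,0,0,0],[-0.03,-0.011,0.005,0,0,0,0],[-0.03,-0.011,0.01,0,0,0,0],[-0.03,-0.011,0.01,0,0,0,0]]'; python3 -m jog '[[-0.03,-0.011,0.01,0,0,0,0],[-0.02,-0.008,0.01,0,0,0,0],[0,0,0,0,0,0,0],[0,0,0,0,0,0,0],[0,0,0,0,0,0,0]]'; python3 -m jog '[[0,0,0,0,0,0,0],[0,0,0,0,0,0,0],[0,0,0,0,0,0,0],[0,0,0,0,0,0,0],[0,0,0,0,0,0,0]]'
python3 - <<'E'
from bench import eyes,arm
import cv2,numpy as np
p=eyes.capture("scene");cv2.imwrite("pics/s6.png",p["image"])
E
```

```text
t: 7.88
ee_pos: [0.412, 0.305, 0.179]
tcp_rot: [0.539, 2.39, 0.548]
wrist_force: [-0.6, 0.1, 0.8]
grip_width: -0.0
finger_force: 0.0
t: 8.3
ee_pos: [0.364, 0.288, 0.2006]
tcp_rot: [0.538, 2.388, 0.553]
wrist_force: [-0.1, 0.8, -0.3]
grip_width: 0.0003
finger_force: 0.0
t: 8.72
ee_pos: [0.3638, 0.2872, 0.1995]
tcp_rot: [0.539, 2.389, 0.549]
wrist_force: [-0.3, 0.2, -0.0]
grip_width: -0.0
finger_force: 0.0
```

View pics/s6.png

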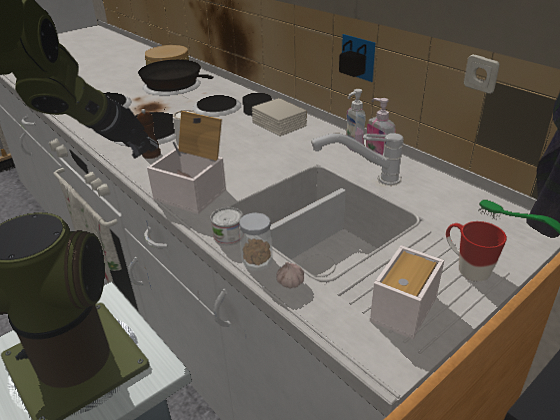

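The wide lid stays up at about (200,135), leaning back on its stop. The hand is clear at (145,145) and the narrow lid is still shut at (410,270).

```bash
python3 -c "
from bench import order
print(order.finish_job())"
```

```text
the job is handed in; nothing more can be done
None
```

The wide box is open: its lid leans past upright on its stop by itself, the narrow box is still shut, the hand is clear of everything, and I handed the job in at about 9 s on the robot clock.

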